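# Clamp the hair trimmer in its oiling cradle

### The job

Lay the red trimmer flat in the cradle with its blade end towards the rubber stop, slide it gently until it is fully home against the stop, then push the toggle clamp's handle down past its over-centre point so that the clamp stays locked with its pad pressing on the trimmer. Work the clamp by its handle only, never push on the blades or the handle harder than needed, and leave the case, comb and hair clip where they are.

Things in the scene. Friction and masses are not known exactly. Their poses are not given: they have to be found in the camera images.
- trimmer: red hair trimmer lying flat, 160 long x 38 wide x 30 mm high, about 0.22 kg. Origin: centre of its underside, z up; x points along it to the steel blade head (last 25 mm, 34 mm wide, 24 mm high). The clamp pad lands on the flat red top 40 mm ahead of the origin. Grip it across its width 0 to 20 mm behind the origin, to keep the gripper clear of the raised clamp bar.
- trimmer_nose (a point): blade end of the trimmer: middle of its front face, at the height of its underside (80 mm ahead of trimmer's origin); same axes as the trimmer.
- cradle: fixed plywood cradle, 190 mm long (x from -90 to +100) x 76 mm wide; x runs along the trimmer's channel to the rubber stop, z up, channel centred on y = 0. Origin: on the shelf under the channel. A steel toggle clamp stands on its -y side at x = +45 mm; the clamp's bar swings over the channel, its handle reaches away in -y. Do not drop the trimmer in or press it on the cradle with over 40 N.
- channel_mid (a point): on the cradle's floor (8 mm above the shelf) above the cradle's origin, same axes. Two pairs of aluminium guide blocks, 16 mm long, 12 mm above the floor, with 44 mm between them, centred at x = +69 and -63 mm, keep the trimmer in line; between the pairs there is room for fingers beside the trimmer.
- stop_face (a point): foot of the rubber end stop's face, on the cradle's floor and the channel's centre line (cradle x = +85, y = 0, z = +8 mm); same axes as the cradle. The stop is 50 mm wide and 24 mm high above the floor and gives 1 mm per 8 N. The trimmer is home when its blade end touches this face (within 2.5 mm).
- handle_pivot (a point): pivot of the clamp handle, fixed on the cradle (cradle x = +45, y = -116, z = +78 mm), same axes as the cradle; the handle turns about the cradle's x direction through this point.
- handle_grip (a point): on the centre line of the handle's black round grip (18 mm thick, 40 to 105 mm from the pivot), 80 mm from the pivot; its y axis points along the handle to the pivot, x is the hinge direction. Open, the handle rises from the pivot to the -y side at about 40 to 75 degrees above level.
- clamp_handle: clamp handle, origin at its pivot, axes as handle_grip. It has some free play (up to 9 degrees) and locks near level (1 to 16 degrees below; differs each time, cannot be seen beforehand). It moves freely until the last 0.3 rad: the push at the grip then rises to a peak of 4 to 15 N, falls to about 0 at over-centre, and 3 to 4 mm on it rests on a hard stop and stays. Over 30 N bends it.
- clamp_bar: steel bar of the clamp, 12 mm wide, pivoted at cradle y = -58, z = +64 mm; nearly upright when the clamp is open, level over the trimmer when closed; driven by the handle. Its spindle sits 58 mm from its pivot. Do not push it.
- clamp_pad: sprung round rubber pad (18 mm ball) at the spindle's end, presses on the trimmer at cradle x = +45 mm; locked, it presses with 15 to 40 N. The body's origin lies on the bar's centre line, 36 mm above the pad's underside.
- clipper_case: aluminium cylindrical clipper case with flip lid, 60 mm diameter x 112 mm high, standing; origin under its centre. Bystander: not to be moved.
- comb: wooden comb lying flat, 150 x 34 x 6 mm; origin under its middle, x along it. Bystander: not to be moved.
- hair_clip: steel hair clip lying flat, 65 x 12 x 9 mm; origin under its middle, x along it. Bystander: not to be moved.
Mind the look-alikes: they are no part of the job. What is shaped like the trimmer but purple or turquoise is not meant.

How it is judged:
On the way:
1. the trimmer lies in the cradle, home against the stop, with the clamp pad not yet on it (x of trimmer_nose in the frame of stop_face above -0.0025 m and y of trimmer_nose in the frame of stop_face between -0.007 and 0.007 m and z of trimmer_nose in the frame of stop_face between -0.004 and 0.004 m and angle between the x axis of trimmer and the x axis of cradle, either way round below 0.08 rad and angle between trimmer's own z axis and vertical below 0.08 rad and contact force between clamp_pad and trimmer below 0.5 N), for 0.2 s.
At the end, for the whole second after the job is handed in: The trimmer lies flat in the cradle (in line within 0.08 rad, within 7 mm of the channel's centre line and 4 mm of the floor) with its blade end within 2.5 mm of the stop's face, and the released clamp by itself presses the pad on it with more than 10 N, all at rest (x of trimmer_nose in the frame of stop_face above -0.0025 m and y of trimmer_nose in the frame of stop_face between -0.007 and 0.007 m and z of trimmer_nose in the frame of stop_face between -0.004 and 0.004 m and angle between the x axis of trimmer and the x axis of cradle, either way round below 0.08 rad and angle between trimmer's own z axis and vertical below 0.08 rad and contact force between clamp_pad and trimmer above 10 N and linear speed of trimmer below 0.01 m/s and angular speed of clamp_bar below 0.05 rad/s); the robot touches nothing.
It fails at once if the handle is pushed with more than 30 N (contact force between any of the fingers, the arm and clamp_handle above 30 N).
It fails at once if the clamp's bar or pad is pushed directly with more than 8 N (contact force between any of the fingers, the arm and clamp_bar above 8 N).
It fails at once if the trimmer is rammed against the stop or dropped into the cradle: more than 40 N between trimmer and cradle while the pad is not pressing (contact force between trimmer and cradle above 40 N and contact force between clamp_pad and trimmer below 0.5 N).
It fails at once if a bystander is moved by more than 15 mm (distance of any of clipper_case, comb, hair_clip from where it was at the start of the episode above 0.015 m).
It also fails if it takes over 61 s, if anything falls off the work surface, if the arm or the gripper's body presses on something with over 40 N, if the wrist force passes 120 N, or if a joint passes its speed limit or range.

### The arm

A 6-joint arm with a two-finger parallel gripper is mounted at the origin on the work surface. World frame = base frame: x ahead of the robot, y to its left, z up, the work surface at z = 0. Lengths are in m, angles in rad, forces in N, time in s.
With the tool pointing down it reaches from about 0.225 to 0.875 m from the base axis. Payload 3.4 kg.
Tool frame: the origin (TCP) lies between the finger pads; the fingertips stand 11 mm ahead of it and the grasp point (between the pads) lies 8 mm behind it (tips_ahead is the distance from the TCP to the fingertips, in m); z points along the fingers, x is the direction in which the jaws open and shut, and the axes are right-handed (so a half turn about z gives the same grasp; the last joint's range is limited). The gripper opens to 85 mm and grips with 20 to 120 N. Pads are 22 mm wide; open, the fingers measure 114 mm over their backs; the gripper's body (76 mm by 85 mm) begins 54 mm behind the grasp point. The pads swing forward as they close: fully open they stand 13 mm farther back than shut.
Start: joints at [-1.273, 0.276, 1.505, -0, 1.361, -0.121], TCP at [0.234, -0.525, 0.242] pointing down, gripper open.
Joint ranges: [-2.89, 2.89], [-0.75, 2.08], [0.22, 2.7], [-1.18, 4.32], [0.11, 2.71], [-2.7, 2.7]. Speed limits (rad/s): [2.57, 2.57, 3.14, 3.14, 3.14, 3.14].

### API

Orientations are given as a unit quaternion [w, x, y, z].
In Python, from rig import get_state, get_image, sign_off, masks_of, tips_ahead gives the robot as it stands.
- The arm moves only by the tool play_rows, never from a script. Its argument "series" is a list of rows, each an object of numbers: "fingers": the closure, from -1 (fully open) to 1 (shut); "dx", "dy", "dz": the shift along the world's x, y, z in mm; "turn": the turn about the world's z in rad. A call has 1 to 20 rows; each row shifts and turns the pose as measured when the row begins; what a row does not reach is not made up. A row lasts 1/12 s, in which the tool goes at most 41.7 mm and 7.16 degrees, less where a joint would pass 70% of its speed; a pose out of reach is approached as far as the arm can. A call with a gripper value outside its range is refused whole. The fingers move at their own pace and stop on an object; "squeeze" is the grip in N (left out, the last holds). Time passes only in rows, so rows that do not move let the fingers close. It gives the time, the measured TCP pose, the force and the opening at its end, in the units of the state.
- get_state(): the state, without advancing time (a new reading comes with each control period).
- get_image(name): name is "scene" or "top" or "wrist"; returns a dict with "pixels" (480x640x3 uint8, red, green, blue), "vfov" (degrees; the focal length in pixels is half the picture's height over the tangent of half this angle, whatever the lens; pixels are square), "cx", "cy" (the principal point, pixels), "dist" ([k1, k2, p1, p2, k3] as OpenCV has them; the pictures are not rectified), "rvec" (rotation vector, rad) and "tvec" (3), from world to camera coordinates, as OpenCV has them; the wrist camera has in their place "hand_eye" (4x4, takes a point from camera to tool coordinates, whose origin is the TCP and whose axes are the tool frame's). Camera axes: x right, y down, z forward; pixel columns grow to the right and rows downward; lengths in m; the calibration is good to about 2 mm. A picture is of the moment at which its call begins: read the wrist's pose just before it. There is no depth.
- sign_off(): hands the job in, once; it reports no verdict.
Trained networks look in a picture, given as the dict that the camera call returned (one of the last four; its "shot" number tells which), for a name from the list of things; names that differ only in an ending like _2 or _b are one class to them, and where a whole thing is asked for, a point or a joint stands for the part that bears it (a point fixed in the world has none). Each returns a list of dicts, best first, with "p" (0 to 1); they miss things now and then, are a little off and sometimes report something else, mostly with a low value. They report only what shows in the picture. A call takes as long as a camera call. They do not tell look-alikes from the thing itself.
- masks_of(picture, label): "region" (480x640 bool, what is visible of it) and "xy" ([column, row] in pixels, amid what is visible of it).
The state is a dict: "clock": time; "qpos": joint angles; "qd": joint speeds; "effort": joint torques, N m; "position": TCP position; "ee_rot": TCP orientation; "contact_force": force on the tool from outside, world axes, zero at the start; "moment": the same for the moment, N m; "width": finger opening in m.
Only numpy, scipy, OpenCV 4.12 (cv2) and the standard library are available. Lean on these libraries where they do the work, as an engineer would, in place of code of your own. Each camera call takes 0.05 s, during which the arm holds its last target. There are 200 camera calls.

## Working session

There is one attempt and no reset: what is moved stays moved. The work goes in short steps, Python scripts to look and compute and a tool call to move; the robot and the scene stay as the last step left them, time stands still between calls to the robot, and variables do not carry over. Pictures are saved under pics/ and viewed, about 8 in all and at most 12, crops included, and the job is handed in when it is done.

Besides the shell and the picture viewer there is one more tool, called after "Emit:" as name(argument=value, ...), one argument or row to a line, values as JSON. play_rows: Moves the arm, as the interface text tells. Its arguments: {"type":"object","properties":{"series":{"type":"array"},"squeeze":{"type":"number"}},"required":["series"]}

```bash
mkdir -p pics
cat > h.py <<'E'
import numpy as np, cv2
from rig import *
def K(im):
    f=240/np.tan(np.radians(im["vfov"])/2); return np.array([[f,0,im["cx"]],[0,f,im["cy"]],[0,0,1.]])
def ext(im,st=None):
    if "rvec" in im: 
        R=cv2.Rodrigues(np.array(im["rvec"],float))[0]; return R,np.array(im["tvec"],float).ravel()
    from scipy.spatial.transform import Rotation as Ro
    q=st["ee_rot"]; T=np.eye(4); T[:3,:3]=Ro.from_quat([q[1],q[2],q[3],q[0]]).as_matrix(); T[:3,3]=st["position"]
    M=np.linalg.inv(T@np.array(im["hand_eye"])); return M[:3,:3],M[:3,3]
def ray(im,px,z,st=None):
    R,t=ext(im,st); u=cv2.undistortPoints(np.array(px,float).reshape(-1,1,2),K(im),np.array(im["dist"],float)).reshape(-1,2)
    d=np.c_[u,np.ones(len(u))]@R; c=-R.T@t
    return c+d*((np.asarray(z)-c[2])/d[:,2])[:,None]
def proj(im,P,st=None):
    R,t=ext(im,st); return cv2.projectPoints(np.array(P,float).reshape(-1,1,3),cv2.Rodrigues(R)[0],t,K(im),np.array(im["dist"],float))[0].reshape(-1,2)
def save(im,name,crop=None,s=1):
    a=im["pixels"][:,:,::-1]
    if crop: a=a[crop[1]:crop[3],crop[0]:crop[2]]
    cv2.imwrite("pics/"+name,cv2.resize(a,None,fx=s,fy=s,interpolation=cv2.INTER_CUBIC))
E
python3 - <<'E'
from h import *
s=get_state(); print(s)
for n in("top","scene"):
    im=get_image(n); save(im,n+"0.png")
    R,t=ext(im); print(n,-R.T@t)
    for l in("trimmer","cradle","clamp_handle","clamp_pad","clipper_case","comb","hair_clip"):
        for m in masks_of(im,l):
            c,sz,a=cv2.minAreaRect(np.argwhere(m["region"])[:,::-1].astype(np.float32))
            print(l,round(m["p"],2),np.round(m["xy"]),np.round(sz),round(a), im["pixels"][m["region"]].mean(0).round())
E
```

```text
{'clock': 0.0, 'qpos': array([-1.27300429e+00,  2.76575367e-01,  1.50613820e+00, -4.46957404e-05,
        1.36071230e+00, -1.21016240e-01]), 'qd': array([ 1.92700693e-04, -1.80306113e-04, -9.11908631e-06,  3.02167383e-04,
       -7.34675806e-04,  6.08909926e-04]), 'effort': array([-4.57784627e-04, -4.16774333e+01, -2.45802426e+01, -9.09161463e-05,
        1.10528211e-02,  1.91978410e-05]), 'position': array([ 0.23365521, -0.52481729,  0.24144888]), 'ee_rot': array([-5.71639962e-04,  8.38653500e-01, -5.44664545e-01, -7.16849153e-04]), 'contact_force': array([-0.47355274,  0.35062487, -0.23368457]), 'moment': array([-0.0136984 ,  0.00127543,  0.00734054]), 'width': 0.08514870447065827}
top [0.328516   0.06834237 1.38934723]
trimmer 0.94 [246. 253.] [68. 17.] 90 [177.  56.  47.]
trimmer 0.9 [188. 251.] [68. 19.] 76 [ 38. 149. 146.]
trimmer 0.66 [346. 165.] [ 6. 25.] 14 [157. 165. 168.]
trimmer 0.55 [182. 338.] [71. 17.] 6 [128.  80. 155.]
trimmer 0.31 [270. 323.] [64. 14.] 70 [146. 110.  72.]
cradle 0.85 [360. 245.] [101.  83.] 4 [171. 158. 124.]
cradle 0.46 [380. 231.] [23.  9.] 5 [94.
[... 344 characters left out ...]
hair_clip 0.42 [349. 166.] [ 5. 25.] 18 [164. 168. 171.]
scene [ 1.13621397 -0.30952451  0.82637174]
trimmer 0.91 [389. 238.] [74. 22.] 43 [103.  53.  53.]
trimmer 0.85 [447. 212.] [75. 22.] 29 [42. 93. 94.]
trimmer 0.64 [385. 166.] [19. 68.] 71 [69. 56. 91.]
cradle 0.7 [265. 309.] [ 83. 118.] 71 [109. 104.  93.]
cradle 0.65 [204. 295.] [41. 13.] 34 [35. 52. 53.]
clamp_handle 0.55 [205. 294.] [41. 13.] 34 [34. 52. 53.]
clamp_pad 0.4 [273. 274.] [10. 10.] 90 [56. 56. 50.]
clipper_case 0.83 [447. 308.] [36. 66.] 12 [107. 112. 111.]
comb 0.74 [317. 204.] [62. 13.] 28 [94. 72. 55.]
hair_clip 0.62 [350. 380.] [33.  7.] 68 [112. 120. 124.]
hair_clip 0.46 [268. 305.] [ 85. 119.] 71 [108. 104.  93.]
```

View pics/top0.png

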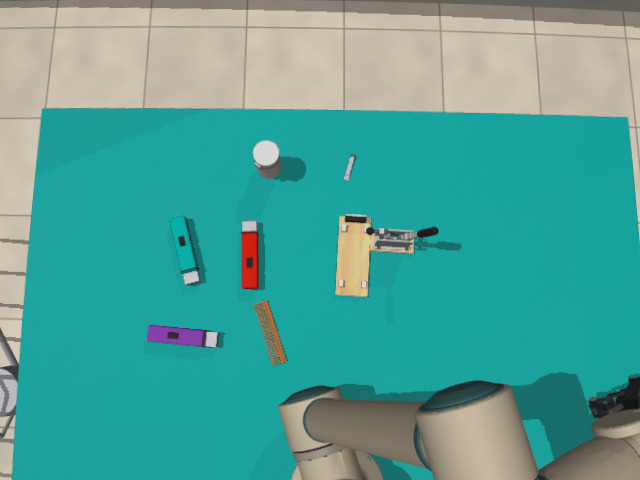

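View pics/scene0.png

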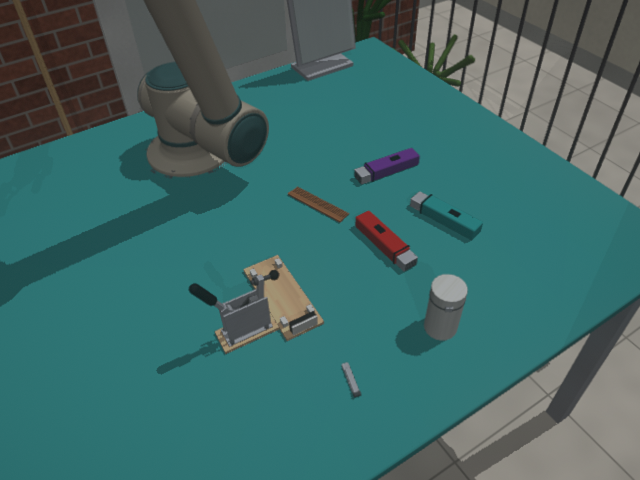

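Top view: red trimmer (250,255), steel blade end up. Look-alikes are the turquoise one at (185,250) and the purple one at (182,336). Only (250,255) is red. The cradle is at (353,255) with its stop at (356,218), and the handle grip is at (428,232).

Run:
```python
from h import *
im=get_image("top"); save(im,"top_crop.png",(230,200,450,310),3.6)
for n in("top","scene"):
    im=get_image(n)
    b=[m for m in masks_of(im,"trimmer") if (lambda c:c[0]>1.7*c[1] )(im["pixels"][m["region"]].mean(0))]
    m=b[0]["region"] if b else None
    if m is not None and n=="top":
        r=cv2.minAreaRect(np.argwhere(m)[:,::-1].astype(np.float32)); bx=cv2.boxPoints(r)
        w=ray(im,bx,[.028]*4); print("trim box",w.round(4).tolist(),w.mean(0).round(4), np.linalg.norm(w[0]-w[1]),np.linalg.norm(w[1]-w[2]))
    if n=="top":
        hsv=cv2.cvtColor(im["pixels"],cv2.COLOR_RGB2HSV); g=(hsv[...,0]>8)&(hsv[...,0]<28)&(hsv[...,1]>60)&(hsv[...,2]>150)
        g[:200]=0;g[310:]=0;g[:,:325]=0;g[:,:]=g&(np.arange(640)<371)
        r=cv2.minAreaRect(np.argwhere(g)[:,::-1].astype(np.float32)); bx=cv2.boxPoints(r); w=ray(im,bx,[.008]*4)
        print("cradle",bx.round(1).tolist(),w.round(4).tolist(),w.mean(0).round(4))
```

```text
trim box [[0.6185, 0.2334, 0.028], [0.6189, 0.1909, 0.028], [0.4558, 0.187, 0.028], [0.4554, 0.2286, 0.028]] [0.5372 0.21   0.028 ] 0.04249564690222228 0.16314667041880607
cradle [[335.0, 294.3999938964844], [339.20001220703125, 215.8000030517578], [371.79998779296875, 217.60000610351562], [367.5, 296.1000061035156]] [[0.4444, 0.0078, 0.008], [0.633, -0.0019, 0.008], [0.6295, -0.0801, 0.008], [0.4409, -0.0687, 0.008]] [ 0.5369 -0.0357  0.008 ]
```

View pics/top_crop.png

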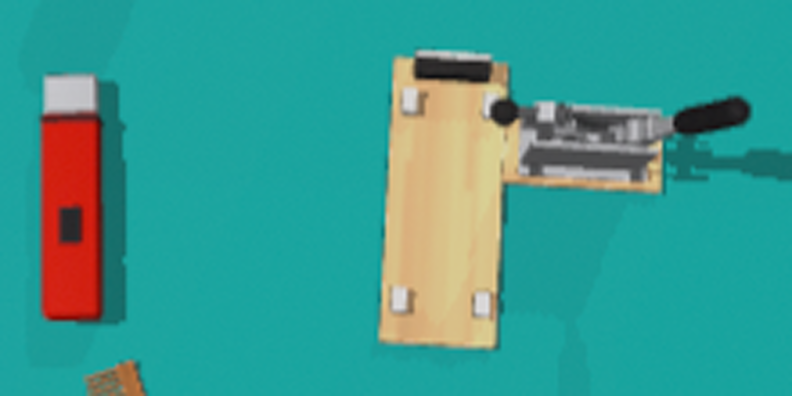

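The crop confirms it: the red body has its blade at crop (70,95), pointing to +x, and the cradle stop is at (453,67). Next I move over the trimmer for a close look.

Emit:
play_rows(
  series=[
    {"dx": 15,"dy": 37,"dz": 2,"turn": -0.02,"fingers": -1},
    {"dx": 15,"dy": 37,"dz": 2,"turn": -0.02},
    {"dx": 15,"dy": 37,"dz": 2,"turn": -0.02},
    {"dx": 15,"dy": 37,"dz": 2,"turn": -0.02},
    {"dx": 15,"dy": 37,"dz": 2,"turn": -0.02},
    {"dx": 15,"dy": 37,"dz": 2,"turn": -0.02},
    {"dx": 15,"dy": 37,"dz": 2,"turn": -0.02},
    {"dx": 15,"dy": 37,"dz": 2,"turn": -0.02},
    {"dx": 15,"dy": 37,"dz": 2,"turn": -0.02},
    {"dx": 15,"dy": 37,"dz": 2,"turn": -0.02},
    {"dx": 15,"dy": 37,"turn": -0.02},
    {"dx": 15,"dy": 37,"turn": -0.02},
    {"dx": 15,"dy": 37,"turn": -0.02},
    {"dx": 15,"dy": 37,"turn": -0.02},
    {"dx": 15,"dy": 37,"turn": -0.02},
    {"dx": 15,"dy": 37,"turn": -0.02},
    {"dx": 15,"dy": 37,"turn": -0.02},
    {"dx": 15,"dy": 37,"turn": -0.02},
    {"dx": 15,"dy": 37,"turn": -0.02},
    {"dx": 15,"dy": 37,"turn": -0.02},
  ],
)

```text
invalid input at $.series[1]: expected keys fingers, dx, dy, dz, turn
```

Emit:
play_rows(
  series=[
    {"dx": 15,"dy": 37,"dz": 3,"turn": -0.02,"fingers": -1},
    {"dx": 15,"dy": 37,"dz": 3,"turn": -0.02,"fingers": -1},
    {"dx": 15,"dy": 37,"dz": 3,"turn": -0.02,"fingers": -1},
    {"dx": 15,"dy": 37,"dz": 3,"turn": -0.02,"fingers": -1},
    {"dx": 15,"dy": 37,"dz": 3,"turn": -0.02,"fingers": -1},
    {"dx": 15,"dy": 37,"dz": 3,"turn": -0.02,"fingers": -1},
    {"dx": 15,"dy": 37,"dz": 3,"turn": -0.02,"fingers": -1},
    {"dx": 15,"dy": 37,"dz": 3,"turn": -0.02,"fingers": -1},
    {"dx": 15,"dy": 37,"dz": 0,"turn": -0.02,"fingers": -1},
    {"dx": 15,"dy": 37,"dz": 0,"turn": -0.02,"fingers": -1},
    {"dx": 15,"dy": 37,"dz": 0,"turn": -0.02,"fingers": -1},
    {"dx": 15,"dy": 37,"dz": 0,"turn": -0.02,"fingers": -1},
    {"dx": 15,"dy": 37,"dz": 0,"turn": -0.02,"fingers": -1},
    {"dx": 15,"dy": 37,"dz": 0,"turn": -0.02,"fingers": -1},
    {"dx": 15,"dy": 37,"dz": 0,"turn": -0.02,"fingers": -1},
    {"dx": 15,"dy": 37,"dz": 0,"turn": -0.02,"fingers": -1},
    {"dx": 15,"dy": 37,"dz": 0,"turn": -0.02,"fingers": -1},
    {"dx": 15,"dy": 37,"dz": 0,"turn": -0.02,"fingers": -1},
    {"dx": 15,"dy": 37,"dz": 0,"turn": -0.02,"fingers": -1},
    {"dx": 15,"dy": 37,"dz": 0,"turn": -0.02,"fingers": -1},
  ],
)

```text
clock: 2.72
position: [0.5359, 0.2393, 0.27]
ee_rot: [0.0, -0.702, 0.712, -0.008]
contact_force: [0.6, -0.2, 0.6]
width: 0.0852
```

Run:
```python
from h import *
st=get_state(); im=get_image("wrist"); save(im,"w1.png"); print(st["position"],st["ee_rot"],np.array(im["hand_eye"]).round(3).tolist())
hsv=cv2.cvtColor(im["pixels"],cv2.COLOR_RGB2HSV).astype(int)
red=((hsv[...,0]<8)|(hsv[...,0]>172))&(hsv[...,1]>150)&(hsv[...,2]>60)
n,l,s,c=cv2.connectedComponentsWithStats(red.astype(np.uint8)); k=1+np.argmax(s[1:,4]); print(s[k])
p=np.argwhere(l==k)[:,::-1].astype(np.float32); w=ray(im,p,[.030]*len(p),st)[:,:2]
for q,nm in((w,"red"),):
    r=cv2.minAreaRect((q*1000).astype(np.float32)); print(nm,r)
```

```text
[0.53585025 0.23930728 0.26995305] [ 2.73957025e-04 -7.01816655e-01  7.12315143e-01 -7.77465234e-03] [[1.0, -0.002, 0.0, 0.0], [0.001, 0.948, 0.318, -0.082], [-0.001, -0.318, 0.948, -0.132], [0.0, 0.0, 0.0, 1.0]]
[ 324  148   39  127 4277]
red ((519.2848510742188, 210.1852264404297), (126.8755111694336, 35.25155258178711), 1.7374227046966553)
```

View pics/w1.png

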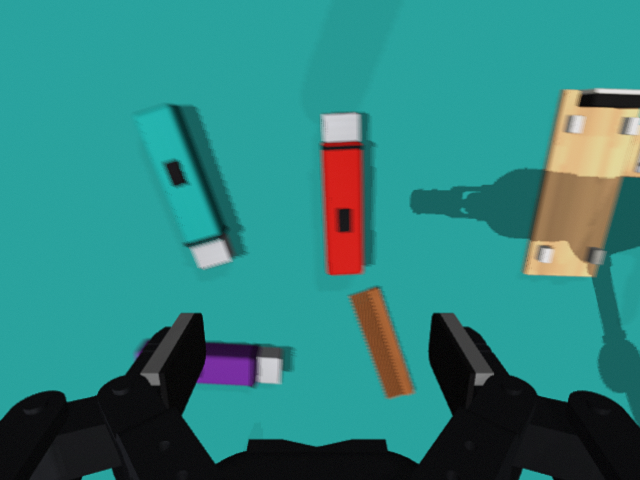

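Wrist view: red trimmer at (343,195), blade at (341,128), pointing to +x. Both cameras agree on y≈0.210 and a rear end at x≈0.456, so the origin is at (0.536, 0.210) with yaw 0.03.

Emit:
play_rows(
  series=[
    {"dx": -8,"dy": -15,"dz": -20,"turn": 0.022,"fingers": -1},
    {"dx": -7,"dy": -14,"dz": -30,"turn": 0.022,"fingers": -1},
    {"dx": 0,"dy": 0,"dz": -35,"turn": 0,"fingers": -1},
    {"dx": 0,"dy": 0,"dz": -35,"turn": 0,"fingers": -1},
    {"dx": 0,"dy": 0,"dz": -35,"turn": 0,"fingers": -1},
    {"dx": 0,"dy": 0,"dz": -20,"turn": 0,"fingers": -1},
    {"dx": 0,"dy": 0,"dz": -10,"turn": 0,"fingers": -1},
    {"dx": 0,"dy": 0,"dz": 0,"turn": 0,"fingers": -1},
  ],
)

```text
clock: 3.43
position: [0.525, 0.2226, 0.0784]
ee_rot: [-0.009, 0.723, -0.691, 0.007]
contact_force: [-0.5, 0.4, 0.2]
width: 0.0853
```

Run:
```python
from h import *
print(tips_ahead if not callable(tips_ahead) else tips_ahead())
st=get_state(); print(st["position"],st["ee_rot"])
im=get_image("top")
b=[m for m in masks_of(im,"trimmer") if (lambda c:c[0]>1.7*c[1])(im["pixels"][m["region"]].mean(0))]
```

```text
0.011
[0.52499368 0.22261691 0.07840392] [-0.00903797  0.7229279  -0.69082695  0.00718981]
```

Emit:
play_rows(
  series=[
    {"dx": -4,"dy": -12,"dz": 0,"turn": -0.015,"fingers": -1},
    {"dx": 0,"dy": 0,"dz": 0,"turn": 0,"fingers": -1},
  ],
)

```text
clock: 3.7
position: [0.5243, 0.2109, 0.083]
ee_rot: [-0.013, 0.718, -0.696, 0.01]
contact_force: [-0.8, -0.3, -0.5]
width: 0.0852
```

Run:
```python
from h import *
for i in range(2):
    st=get_state(); im=get_image("wrist"); print(st["position"],st["ee_rot"],st["clock"])
save(im,"w2.png",s=0.8)
hsv=cv2.cvtColor(im["pixels"],cv2.COLOR_RGB2HSV).astype(int)
red=((hsv[...,0]<8)|(hsv[...,0]>172))&(hsv[...,1]>150)&(hsv[...,2]>60)
n,l,s,c=cv2.connectedComponentsWithStats(red.astype(np.uint8)); k=1+np.argmax(s[1:,4]); print(s[k])
p=np.argwhere(l==k)[:,::-1].astype(np.float32); w=ray(im,p,[.030]*len(p),st)[:,:2]
print(cv2.minAreaRect((w*1000).astype(np.float32)))
```

```text
[0.52432159 0.21086968 0.08301409] [-0.01266126  0.71757795 -0.6962962   0.00965346] 3.7
[0.52556811 0.21190032 0.08360536] [-0.01417547  0.717489   -0.69635367  0.0100081 ] 3.75
[  287   169    77   224 14741]
((517.9051513671875, 207.60739135742188), (125.71710968017578, 36.847232818603516), 1.7792922258377075)
```

View pics/w2.png

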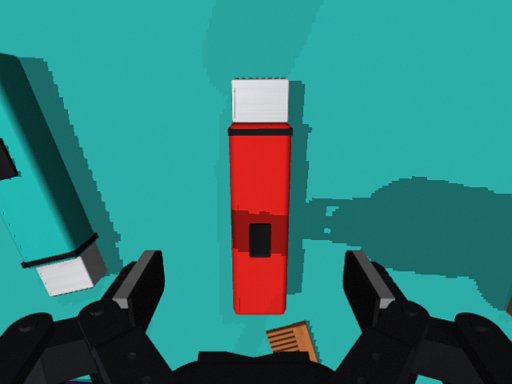

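Wrist view: the trimmer at (260,215) is centred between the open fingers and the comb is clear below. Now the descent.

Emit:
play_rows(
  series=[
    {"dx": -3,"dy": -1,"dz": -15,"turn": 0,"fingers": -1},
    {"dx": -2,"dy": -1,"dz": -15,"turn": 0,"fingers": -1},
    {"dx": 0,"dy": 0,"dz": -13,"turn": 0,"fingers": -1},
    {"dx": 0,"dy": 0,"dz": -8,"turn": 0,"fingers": -1},
    {"dx": 0,"dy": 0,"dz": -5,"turn": 0,"fingers": -1},
    {"dx": 0,"dy": 0,"dz": 0,"turn": 0,"fingers": -1},
  ],
)

```text
clock: 4.3
position: [0.5264, 0.2113, 0.0328]
ee_rot: [-0.022, 0.717, -0.697, 0.014]
contact_force: [0.4, 0.7, -0.5]
width: 0.0857
```

Emit:
play_rows(
  series=[
    {"dx": 0,"dy": 0,"dz": 0,"turn": 0,"fingers": -1},
    {"dx": 0,"dy": 0,"dz": 0,"turn": 0,"fingers": -1},
    {"dx": 0,"dy": 0,"dz": 0,"turn": 0,"fingers": -1},
  ],
)

```text
clock: 4.55
position: [0.5278, 0.2118, 0.0343]
ee_rot: [-0.023, 0.717, -0.697, 0.015]
contact_force: [0.3, 0.0, -0.2]
width: 0.0855
```

Run:
```python
from h import *
s=get_state(); print(s["position"],s["ee_rot"],s["qd"].round(4),s["effort"].round(2)); get_image("top"); s=get_state(); print(s["position"],s["ee_rot"],s["qd"].round(4))
```

```text
[0.52783717 0.21179563 0.03426098] [-0.02327017  0.7168515  -0.69667919  0.0148501 ] [ 0.0021 -0.0063 -0.0085 -0.      0.0034  0.0005] [-1.000e-02 -4.372e+01 -1.743e+01 -1.000e-02 -3.000e-01  0.000e+00]
[0.52795692 0.21183169 0.03434651] [-0.02339341  0.71686011 -0.69666436  0.01493671] [ 0.0027  0.0007  0.0016  0.0009 -0.0003  0.0008]
```

Emit:
play_rows(
  series=[
    {"dx": -4,"dy": -1,"dz": -6,"turn": 0,"fingers": -1},
    {"dx": -4,"dy": -1,"dz": -6,"turn": 0,"fingers": -1},
    {"dx": -2,"dy": -1,"dz": -4,"turn": 0,"fingers": -1},
    {"dx": -1,"dy": 0,"dz": -2,"turn": 0,"fingers": -1},
    {"dx": 0,"dy": 0,"dz": 0,"turn": 0,"fingers": -1},
  ],
)

```text
clock: 5.02
position: [0.5158, 0.2086, 0.0155]
ee_rot: [-0.024, 0.717, -0.697, 0.015]
contact_force: [0.3, 0.0, 0.3]
width: 0.0854
```

Emit:
play_rows(
  series=[
    {"dx": 4,"dy": 0,"dz": 2,"turn": 0,"fingers": -1},
    {"dx": 0,"dy": 0,"dz": 0,"turn": 0,"fingers": 1},
    {"dx": 0,"dy": 0,"dz": 0,"turn": 0,"fingers": 1},
    {"dx": 0,"dy": 0,"dz": 0,"turn": 0,"fingers": 1},
    {"dx": 0,"dy": 0,"dz": 0,"turn": 0,"fingers": 1},
    {"dx": 0,"dy": 0,"dz": 0,"turn": 0,"fingers": 1},
    {"dx": 0,"dy": 0,"dz": 0,"turn": 0,"fingers": 1},
    {"dx": 0,"dy": 0,"dz": 0,"turn": 0,"fingers": 1},
  ],
  squeeze=40,
)

```text
clock: 5.68
position: [0.521, 0.2087, 0.0178]
ee_rot: [-0.024, 0.717, -0.697, 0.016]
contact_force: [-0.2, -0.0, -0.5]
width: 0.0369
```

Emit:
play_rows(
  series=[
    {"dx": 0,"dy": 0,"dz": 8,"turn": 0,"fingers": 1},
    {"dx": 0,"dy": 0,"dz": 20,"turn": 0,"fingers": 1},
    {"dx": 0,"dy": 0,"dz": 30,"turn": 0,"fingers": 1},
    {"dx": -5,"dy": -15,"dz": 30,"turn": 0,"fingers": 1},
    {"dx": -5,"dy": -25,"dz": 30,"turn": 0,"fingers": 1},
    {"dx": -5,"dy": -30,"dz": 15,"turn": -0.02,"fingers": 1},
    {"dx": -5,"dy": -30,"dz": 5,"turn": -0.02,"fingers": 1},
    {"dx": 0,"dy": -20,"dz": 0,"turn": -0.02,"fingers": 1},
    {"dx": 0,"dy": -10,"dz": 0,"turn": -0.02,"fingers": 1},
    {"dx": 0,"dy": 0,"dz": 0,"turn": 0,"fingers": 1},
    {"dx": 0,"dy": 0,"dz": 0,"turn": 0,"fingers": 1},
  ],
)

```text
clock: 6.6
position: [0.4947, 0.074, 0.163]
ee_rot: [0.021, -0.688, 0.725, -0.015]
contact_force: [-0.1, 0.2, -2.8]
width: 0.0372
```

Run:
```python
from h import *
st=get_state(); im=get_image("wrist"); print(st["position"],st["ee_rot"],st["clock"],st["contact_force"])
save(im,"w3.png"); np.save("w3.npy",{"im":im,"st":st},allow_pickle=True)
t=get_image("top"); np.save("t3.npy",{"im":t},allow_pickle=True)
for l in ("clamp_pad","clamp_handle"):
    for m in masks_of(t,l): print(l,m["p"],m["xy"],ray(t,[m["xy"]],[.115]))
```

```text
[0.49470272 0.07404291 0.16297244] [ 0.02099431 -0.68808649  0.72516679 -0.01514411] 6.6 [-0.13774287  0.19618482 -2.82744362]
clamp_pad 0.4 [371.1, 233.2] [[ 0.57101394 -0.06689276  0.115     ]]
clamp_pad 0.19 [365.4, 240.3] [[ 0.55497604 -0.05418351  0.115     ]]
clamp_handle 0.65 [422.3, 232.0] [[ 0.57493403 -0.18069711  0.115     ]]
```

View pics/w3.png

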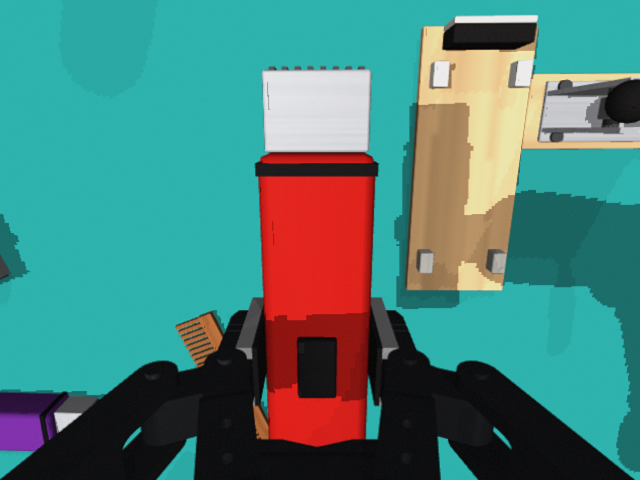

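Wrist view: the cradle's ply corners are at about (407,289), (503,291) and (425,27). The stop foot runs from (443,46) to (534,49). The trimmer's blade front edge runs from (263,70) to (370,70), and it is held square. The pad ball at (628,100) is raised to the right. Next I fit the cradle pose.

Run:
```python
from h import *
from scipy.optimize import least_squares
d=np.load("w3.npy",allow_pickle=True).item(); im,st=d["im"],d["st"]
obj=np.array([[-90,38,8],[-90,-38,8],[100,38,8],[85,25,8],[85,-25,8]])/1000.
px=np.array([[407,289],[503,291],[425,27],[443,46],[534,48.5]],float)
def W(p,o): c,s=np.cos(p[2]),np.sin(p[2]); return np.c_[p[0]+c*o[:,0]-s*o[:,1],p[1]+s*o[:,0]+c*o[:,1],o[:,2]]
r=least_squares(lambda p:(proj(im,W(p,obj),st)-px).ravel(),[.532,-.035,-.05])
print("cradle wrist",r.x,r.fun.reshape(-1,2).round(1).tolist())
tz=np.array([.145+.024]*2+[.175]*2)
w=ray(im,[[263,70],[370,70],[257,171],[377,171]],tz,st); print("nose edge / stripe",w.round(4).tolist()); n=w[:2].mean(0); print("nose mid",n,"yaw",np.arctan2(-(w[0,0]-w[1,0]),w[0,1]-w[1,1]))
t=np.load("t3.npy",allow_pickle=True).item()["im"]; print("proj in top", proj(t,W(r.x,obj)).round(1).tolist(), "nose", proj(t,w[:2]).round(1).tolist()); save(t,"t3c.png",(200,190,450,320),3.2)
```

```text
cradle wrist [ 0.52950915 -0.03913361 -0.06899147] [[1.0, -0.6], [0.7, -0.8], [5.6, -3.2], [4.7, 2.7], [-11.8, 1.0]]
nose edge / stripe [[0.5874, 0.0853, 0.169], [0.5856, 0.0525, 0.169], [0.5574, 0.0891, 0.175], [0.5554, 0.0515, 0.175]]
nose mid [0.58646189 0.06891042 0.169     ] yaw -0.05489296322195508
proj in top [[336.2, 295.2], [368.4, 297.7], [341.8, 216.3], [346.8, 222.8], [367.6, 224.5]] nose [[301.9, 220.1], [317.4, 221.1]]
```

View pics/t3c.png

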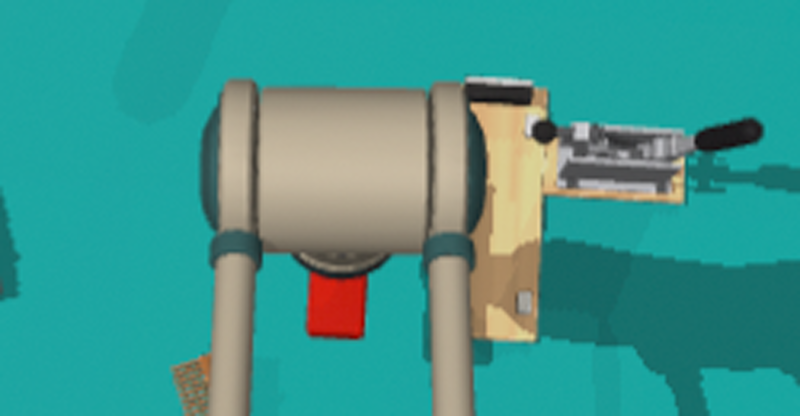

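Run:
```python
from h import *
d=np.load("w3.npy",allow_pickle=True).item(); im=d["im"]; save(im,"w3c.png",(400,5,560,125),5)
```

```text
(no output)
```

View pics/w3c.png

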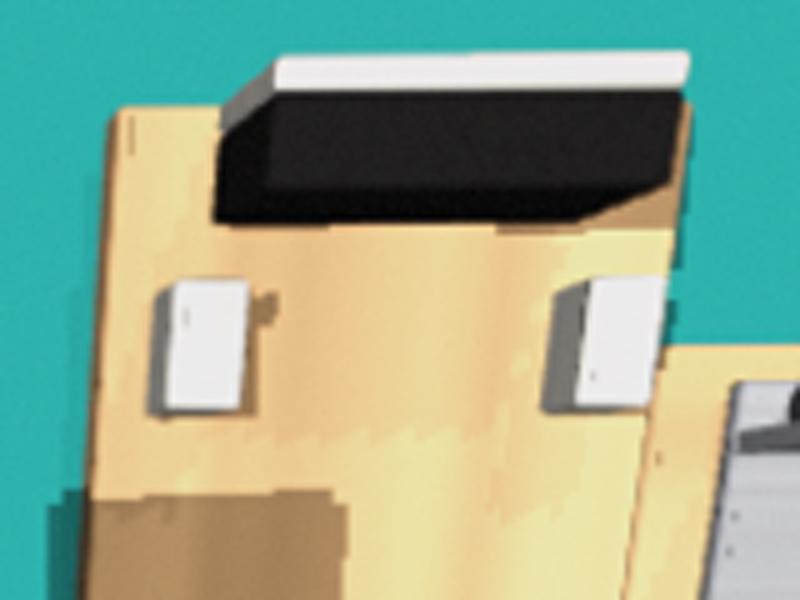

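```bash
cat > fit.py <<'E'
from h import *
from scipy.optimize import least_squares
d=np.load("w3.npy",allow_pickle=True).item(); im,st=d["im"],d["st"]
obj=np.array([[-90,38,8],[-90,-38,8],[100,38,8],[85,25,8],[85,-25,8],[61,-22,8],[77,22,20],[61,22,20]])/1000.
px=np.array([[407,289],[503,291],[423.6,26.6],[442.4,49.4],[516,49],[508.6,87.4],[449.6,61.4],[448,87]],float)
def W(p,o): c,s=np.cos(p[2]),np.sin(p[2]); return np.c_[p[0]+c*o[:,0]-s*o[:,1],p[1]+s*o[:,0]+c*o[:,1],o[:,2]]
r=least_squares(lambda p:(proj(im,W(p,obj),st)-px).ravel(),[.532,-.035,-.05])
print("cradle wrist",r.x,r.fun.reshape(-1,2).round(1).tolist())
t=get_image("top"); print("top px",proj(t,W(r.x,obj)).round(1).tolist())
E
python3 fit.py
```

```text
cradle wrist [ 0.52906146 -0.03676356 -0.04933043] [[0.2, 0.9], [0.0, -1.0], [0.4, -0.6], [-0.8, 1.1], [0.2, 0.7], [-1.6, 0.4], [1.1, -1.0], [0.5, -0.4]]
top px [[335.9, 295.8], [368.2, 297.6], [340.0, 216.7], [345.1, 223.2], [365.9, 224.4], [364.2, 234.1], [346.5, 225.5], [346.2, 232.1]]
```

Emit:
play_rows(
  series=[
    {"dx": -10,"dy": 0,"dz": 0,"turn": 0,"fingers": 1},
    {"dx": -12,"dy": -8,"dz": 0,"turn": 0,"fingers": 1},
    {"dx": -10,"dy": -16,"dz": 0,"turn": 0,"fingers": 1},
    {"dx": -5,"dy": -20,"dz": 0,"turn": 0,"fingers": 1},
    {"dx": 0,"dy": -20,"dz": -4,"turn": 0,"fingers": 1},
    {"dx": 0,"dy": -16,"dz": -6,"turn": 0,"fingers": 1},
    {"dx": 0,"dy": -10,"dz": -6,"turn": 0,"fingers": 1},
    {"dx": 0,"dy": -4,"dz": -6,"turn": 0,"fingers": 1},
    {"dx": 0,"dy": 0,"dz": -6,"turn": 0,"fingers": 1},
    {"dx": 0,"dy": 0,"dz": -6,"turn": 0,"fingers": 1},
    {"dx": 0,"dy": 0,"dz": -6,"turn": 0,"fingers": 1},
    {"dx": 0,"dy": 0,"dz": -6,"turn": 0,"fingers": 1},
    {"dx": 0,"dy": 0,"dz": -6,"turn": 0,"fingers": 1},
    {"dx": 0,"dy": 0,"dz": -3,"turn": 0,"fingers": 1},
    {"dx": 0,"dy": 0,"dz": 0,"turn": 0,"fingers": 1},
  ],
)

```text
clock: 8.1
position: [0.4431, -0.0163, 0.1009]
ee_rot: [0.018, -0.694, 0.72, -0.01]
contact_force: [-0.6, 0.2, -1.4]
width: 0.0371
```

Emit:
play_rows(
  series=[
    {"dx": 0,"dy": -6,"dz": -5,"turn": -0.006,"fingers": 1},
    {"dx": 0,"dy": -5,"dz": -6,"turn": -0.006,"fingers": 1},
    {"dx": 0,"dy": -3,"dz": -6,"turn": 0,"fingers": 1},
    {"dx": 2,"dy": -1,"dz": -6,"turn": 0,"fingers": 1},
    {"dx": 4,"dy": 0,"dz": -6,"turn": 0,"fingers": 1},
    {"dx": 6,"dy": 0,"dz": -4,"turn": 0,"fingers": 1},
    {"dx": 8,"dy": 0,"dz": -3,"turn": 0,"fingers": 1},
    {"dx": 8,"dy": 0,"dz": 0,"turn": 0,"fingers": 1},
    {"dx": 6,"dy": 0,"dz": 0,"turn": 0,"fingers": 1},
    {"dx": 3,"dy": 0,"dz": 0,"turn": 0,"fingers": 1},
    {"dx": 0,"dy": 0,"dz": 0,"turn": 0,"fingers": 1},
  ],
)

```text
clock: 9.02
position: [0.4868, -0.0332, 0.0609]
ee_rot: [0.018, -0.689, 0.724, -0.012]
contact_force: [-0.5, -0.1, -2.0]
width: 0.0374
```

Emit:
play_rows(
  series=[
    {"dx": 4,"dy": -1,"dz": -4,"turn": 0,"fingers": 1},
    {"dx": 4,"dy": -1,"dz": -5,"turn": 0,"fingers": 1},
    {"dx": 3,"dy": 0,"dz": -6,"turn": 0,"fingers": 1},
    {"dx": 0,"dy": 0,"dz": -6,"turn": 0,"fingers": 1},
    {"dx": 0,"dy": 0,"dz": -3,"turn": 0,"fingers": 1},
    {"dx": 0,"dy": 0,"dz": 0,"turn": 0,"fingers": 1},
  ],
)

```text
clock: 9.52
position: [0.499, -0.0352, 0.0348]
ee_rot: [0.018, -0.69, 0.724, -0.012]
contact_force: [-0.6, -1.2, -2.7]
width: 0.0372
```

Run:
```python
from h import *
st=get_state(); im=get_image("wrist"); print(st["position"],st["ee_rot"],st["clock"],st["contact_force"])
save(im,"w4.png",s=1); np.save("w4.npy",{"im":im,"st":st},allow_pickle=True)
```

```text
[ 0.49900317 -0.03515646  0.03482318] [ 0.01846162 -0.68971443  0.72375045 -0.01176726] 9.5167 [-0.62281123 -1.19843949 -2.66306486]
```

View pics/w4.png

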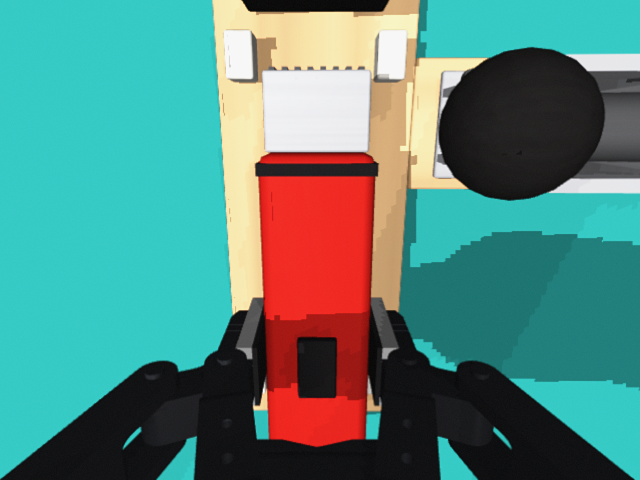

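Wrist view: the blade (263–370, row 70) is centred between the front guide blocks (inner edges 254 and 378). The stop's face is ahead and the pad, at (520,125), is clear. Now lowering.

Emit:
play_rows(
  series=[
    {"dx": 0,"dy": 0,"dz": -3,"turn": 0,"fingers": 1},
    {"dx": 0,"dy": 0,"dz": -3,"turn": 0,"fingers": 1},
    {"dx": 0,"dy": 0,"dz": -1,"turn": 0,"fingers": 1},
    {"dx": 0,"dy": 0,"dz": 0,"turn": 0,"fingers": 1},
  ],
)

```text
clock: 9.9
position: [0.4983, -0.0351, 0.0274]
ee_rot: [0.018, -0.69, 0.724, -0.012]
contact_force: [-0.3, -0.4, -1.9]
width: 0.0376
```

Emit:
play_rows(
  series=[
    {"dx": 0,"dy": 0,"dz": -1,"turn": 0,"fingers": 1},
    {"dx": 0,"dy": 0,"dz": -1,"turn": 0,"fingers": 1},
    {"dx": 0,"dy": 0,"dz": 0,"turn": 0,"fingers": 1},
  ],
)

```text
clock: 10.15
position: [0.4982, -0.0351, 0.0262]
ee_rot: [0.018, -0.69, 0.724, -0.012]
contact_force: [-0.1, -0.5, 0.3]
width: 0.0373
```

Emit:
play_rows(
  series=[
    {"dx": 2,"dy": 0,"dz": 0,"turn": 0,"fingers": 1},
    {"dx": 3,"dy": -0.2,"dz": 0,"turn": 0,"fingers": 1},
    {"dx": 3,"dy": -0.2,"dz": 0,"turn": 0,"fingers": 1},
    {"dx": 3,"dy": -0.2,"dz": 0,"turn": 0,"fingers": 1},
    {"dx": 3,"dy": -0.2,"dz": 0,"turn": 0,"fingers": 1},
    {"dx": 2,"dy": -0.1,"dz": 0,"turn": 0,"fingers": 1},
    {"dx": 1,"dy": 0,"dz": 0,"turn": 0,"fingers": 1},
    {"dx": 0,"dy": 0,"dz": 0,"turn": 0,"fingers": 1},
  ],
)

```text
clock: 10.82
position: [0.5178, -0.0362, 0.0263]
ee_rot: [0.019, -0.69, 0.724, -0.012]
contact_force: [-1.0, 0.1, -0.7]
width: 0.0373
```

Emit:
play_rows(
  series=[
    {"dx": 1,"dy": 0,"dz": 0,"turn": 0,"fingers": 1},
    {"dx": 1,"dy": 0,"dz": 0,"turn": 0,"fingers": 1},
    {"dx": 0,"dy": 0,"dz": 0,"turn": 0,"fingers": 1},
  ],
)

```text
clock: 11.07
position: [0.5194, -0.0361, 0.0264]
ee_rot: [0.018, -0.69, 0.724, -0.012]
contact_force: [0.0, 0.7, -1.2]
width: 0.0371
```

Emit:
play_rows(
  series=[
    {"dx": 1,"dy": 0,"dz": 0,"turn": 0,"fingers": 1},
    {"dx": 1,"dy": 0,"dz": 0,"turn": 0,"fingers": 1},
    {"dx": 0,"dy": 0,"dz": 0,"turn": 0,"fingers": 1},
  ],
)

```text
clock: 11.32
position: [0.5214, -0.0361, 0.0264]
ee_rot: [0.018, -0.69, 0.724, -0.012]
contact_force: [-0.2, 0.9, -0.3]
width: 0.037
```

Emit:
play_rows(
  series=[
    {"dx": 1,"dy": 0,"dz": 0,"turn": 0,"fingers": 1},
    {"dx": 1,"dy": 0,"dz": 0,"turn": 0,"fingers": 1},
    {"dx": 0,"dy": 0,"dz": 0,"turn": 0,"fingers": 1},
  ],
)

```text
clock: 11.57
position: [0.5224, -0.036, 0.0263]
ee_rot: [0.018, -0.69, 0.724, -0.011]
contact_force: [-2.2, 0.2, 0.3]
width: 0.0373
```

Emit:
play_rows(
  series=[
    {"dx": 1,"dy": 0,"dz": 0,"turn": 0,"fingers": 1},
    {"dx": 1.5,"dy": 0,"dz": 0,"turn": 0,"fingers": 1},
  ],
)

```text
clock: 11.73
position: [0.5225, -0.036, 0.0263]
ee_rot: [0.016, -0.69, 0.724, -0.009]
contact_force: [-6.7, -1.6, 6.5]
width: 0.0372
```

Contact with the stop is at about 6.7 N with no further advance, so the trimmer is home. Release, then a slight retreat.

Emit:
play_rows(
  series=[
    {"dx": 0,"dy": 0,"dz": 0,"turn": 0,"fingers": 1},
    {"dx": 0,"dy": 0,"dz": 0,"turn": 0,"fingers": -0.4},
    {"dx": 0,"dy": 0,"dz": 0,"turn": 0,"fingers": -0.4},
    {"dx": 0,"dy": 0,"dz": 0,"turn": 0,"fingers": -0.4},
    {"dx": 0,"dy": 0,"dz": 0,"turn": 0,"fingers": -0.4},
  ],
)

```text
clock: 12.15
position: [0.5262, -0.0364, 0.0271]
ee_rot: [0.018, -0.69, 0.724, -0.012]
contact_force: [0.5, -0.4, -0.9]
width: 0.0602
```

Run:
```python
from h import *
st=get_state(); print(st["position"],st["width"],st["contact_force"]); im=get_image("wrist"); save(im,"w5.png"); np.save("w5.npy",{"im":im,"st":st},allow_pickle=True)
```

```text
[ 0.52621813 -0.03637715  0.02712915] 0.06015285534036072 [ 0.52244246 -0.42273117 -0.93214548]
```

View pics/w5.png

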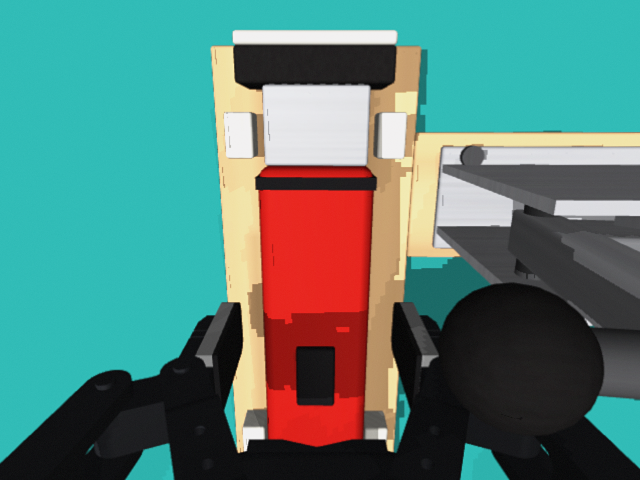

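Wrist view: the blade front (row 85) is tight against the black stop, with the trimmer straight and between the guides. The pad at (520,360) is still up. Now I retreat backwards, then up.

Emit:
play_rows(
  series=[
    {"dx": -5,"dy": 0,"dz": 0,"turn": 0,"fingers": -0.4},
    {"dx": -8,"dy": 0.5,"dz": 2,"turn": 0,"fingers": -0.4},
    {"dx": -6,"dy": 0.5,"dz": 8,"turn": 0,"fingers": -0.4},
    {"dx": -4,"dy": 0,"dz": 14,"turn": 0,"fingers": -0.4},
    {"dx": -4,"dy": 0,"dz": 20,"turn": 0,"fingers": -0.4},
    {"dx": -4,"dy": 0,"dz": 25,"turn": 0,"fingers": -0.4},
    {"dx": -4,"dy": 0,"dz": 30,"turn": 0,"fingers": 0},
    {"dx": -2,"dy": 0,"dz": 30,"turn": 0,"fingers": 1},
    {"dx": 0,"dy": 0,"dz": 30,"turn": 0,"fingers": 1},
    {"dx": 0,"dy": 0,"dz": 20,"turn": 0,"fingers": 1},
    {"dx": 0,"dy": 0,"dz": 10,"turn": 0,"fingers": 1},
    {"dx": 0,"dy": 0,"dz": 0,"turn": 0,"fingers": 1},
    {"dx": 0,"dy": 0,"dz": 0,"turn": 0,"fingers": 1},
  ],
)

```text
clock: 13.28
position: [0.4741, -0.0331, 0.2286]
ee_rot: [0.017, -0.69, 0.724, -0.01]
contact_force: [0.4, -0.5, -0.4]
width: 0.0002
```

Run:
```python
from h import *
from scipy.optimize import least_squares
st=get_state(); print(st["position"],st["ee_rot"],st["contact_force"],st["clock"])
P=np.array([.5291,-.0368,0]);y=-.0493;c,s=np.cos(y),np.sin(y); R=np.array([[c,-s,0],[s,c,0],[0,0,1]])
piv=P+R@[.045,-.116,.078]; print("pivot",piv)
for n in("top","scene"):
    im=get_image(n)
    # dark grip mask
    m=[q for q in masks_of(im,"clamp_handle")]
    for q in m:
        # line of angle a: predicted grip centre at 72.5mm
        for a in np.radians([35,45,55,65,75,80]): 
            pass
        f=lambda a:proj(im,[piv+R@[0,-.0725*np.cos(a[0]),.0725*np.sin(a[0])]])[0]
        rr=min(((np.linalg.norm(f([a])-q["xy"]),np.degrees(a)) for a in np.radians(np.arange(-10,90,1))))
        print(n,round(q["p"],2),q["xy"],q["region"].sum(),rr, "piv px",proj(im,[piv]).round(1))
```

```text
[ 0.47413429 -0.03308212  0.22864553] [ 0.01713149 -0.68962433  0.72388939 -0.01043807] [ 0.37566485 -0.51199129 -0.42075612] 13.2833
pivot [ 0.56832884 -0.15487666  0.078     ]
scene 0.87 [203.9, 293.8] 412 (np.float64(0.5173177679480485), np.float64(65.0)) piv px [[227.4 310.5]]
```

Emit:
play_rows(
  series=[
    {"dx": 8,"dy": -10,"dz": 0,"turn": 0,"fingers": 1},
    {"dx": 14,"dy": -18,"dz": 0,"turn": 0,"fingers": 1},
    {"dx": 16,"dy": -21,"dz": 0,"turn": 0,"fingers": 1},
    {"dx": 16,"dy": -21,"dz": 0,"turn": 0,"fingers": 1},
    {"dx": 14,"dy": -18,"dz": 0,"turn": 0,"fingers": 1},
    {"dx": 10,"dy": -13,"dz": 0,"turn": 0,"fingers": 1},
    {"dx": 6,"dy": -8,"dz": 0,"turn": 0,"fingers": 1},
    {"dx": 2,"dy": -3,"dz": 0,"turn": 0,"fingers": 1},
    {"dx": 0,"dy": 0,"dz": 0,"turn": 0,"fingers": 1},
    {"dx": 0,"dy": 0,"dz": 0,"turn": 0,"fingers": 1},
  ],
)

```text
clock: 14.32
position: [0.5623, -0.1545, 0.2148]
ee_rot: [0.011, -0.69, 0.724, -0.001]
contact_force: [0.8, -0.3, -0.2]
width: 0.0001
```

Run:
```python
from h import *
st=get_state(); print(st["position"],st["ee_rot"],st["clock"]); im=get_image("wrist"); im2=get_image("scene")
a=im["pixels"][200:,100:540]; b=cv2.resize(im2["pixels"][200:380,150:350],(311,280)); cv2.imwrite("pics/w6.png",np.hstack([a,b])[:,:,::-1])
```

```text
[ 0.5622689  -0.15446525  0.21477974] [ 1.12101478e-02 -6.90071024e-01  7.23654564e-01 -6.21378621e-04] 14.3167
```

View pics/w6.png

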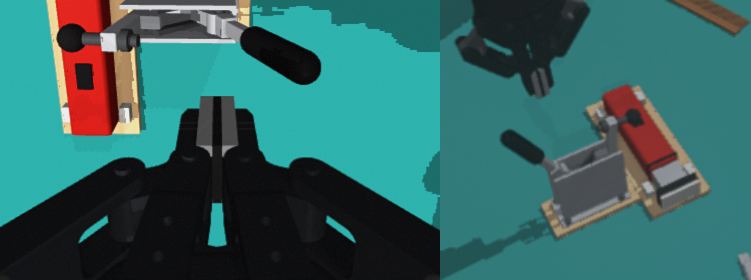

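Run:
```python
from h import *
st=get_state(); im=get_image("wrist"); sc=get_image("scene"); tp=get_image("top")
y=-.0493;c,s=np.cos(y),np.sin(y); R=np.array([[c,-s,0],[s,c,0],[0,0,1]]); piv=np.array([.5683,-.1549,.078])
for a in range(35,80,5):
    t=np.radians(a); P=[piv+R@[0,-r*np.cos(t),r*np.sin(t)] for r in(.04,.105)]
    print(a,proj(im,P,st).round().tolist(),proj(sc,P).round().tolist(),proj(tp,P).round().tolist())
print(proj(im,[piv],st),proj(sc,[piv]))
```

```text
35 [[370.0, 230.0], [472.0, 249.0]] [[207.0, 310.0], [171.0, 310.0]] [[424.0, 237.0], [452.0, 235.0]]
40 [[367.0, 231.0], [466.0, 253.0]] [[208.0, 309.0], [174.0, 305.0]] [[424.0, 237.0], [450.0, 234.0]]
45 [[364.0, 232.0], [459.0, 258.0]] [[209.0, 307.0], [176.0, 301.0]] [[423.0, 236.0], [448.0, 234.0]]
50 [[360.0, 233.0], [450.0, 262.0]] [[210.0, 306.0], [180.0, 297.0]] [[422.0, 236.0], [446.0, 233.0]]
55 [[356.0, 234.0], [439.0, 266.0]] [[212.0, 304.0], [183.0, 293.0]] [[421.0, 236.0], [443.0, 232.0]]
60 [[352.0, 235.0], [426.0, 269.0]] [[213.0, 303.0], [188.0, 289.0]] [[420.0, 236.0], [440.0, 232.0]]
65 [[347.0, 236.0], [411.0, 273.0]] [[215.0, 301.0], [192.0, 285.0]] [[418.0, 235.0], [436.0, 231.0]]
70 [[342.0, 236.0], [395.0, 275.0]] [[216.0, 300.0], [197.0, 281.0]] [[417.0, 235.0], [433.0, 230.0]]
75 [[336.0, 237.0], [377.0, 277.0]] [[218.0, 299.0], [202.0, 278.0]] [[416.0, 235.0], [429.0, 230.0]]
[[320.1777196  220.68314972]] [[227.40988009 310.50263214]]
```

The handle is confirmed at about 65° by the wrist and scene cameras, with the fingers above and inside it. Lower to grip height and sweep outward.

Emit:
play_rows(
  series=[
    {"dx": 2,"dy": 0,"dz": -6,"turn": 0,"fingers": 1},
    {"dx": 2,"dy": 0,"dz": -7,"turn": 0,"fingers": 1},
    {"dx": 1,"dy": 0,"dz": -7,"turn": 0,"fingers": 1},
    {"dx": 0,"dy": -2,"dz": -7,"turn": 0,"fingers": 1},
    {"dx": 0,"dy": -3,"dz": -7,"turn": 0,"fingers": 1},
    {"dx": 0,"dy": -3,"dz": -4,"turn": 0,"fingers": 1},
    {"dx": 0,"dy": -2,"dz": -1,"turn": 0,"fingers": 1},
    {"dx": 0,"dy": 0,"dz": 0,"turn": 0,"fingers": 1},
  ],
)

```text
clock: 15.23
position: [0.5664, -0.1626, 0.1728]
ee_rot: [0.011, -0.691, 0.722, -0.001]
contact_force: [0.1, -0.9, 0.4]
width: -0.0002
```

Emit:
play_rows(
  series=[
    {"dx": 0,"dy": -4,"dz": -1,"turn": 0,"fingers": 1},
    {"dx": 0,"dy": -5,"dz": -2,"turn": 0,"fingers": 1},
    {"dx": 0,"dy": -5,"dz": -3,"turn": 0,"fingers": 1},
    {"dx": 0,"dy": -5,"dz": -3,"turn": 0,"fingers": 1},
    {"dx": 0,"dy": -5,"dz": -4,"turn": 0,"fingers": 1},
    {"dx": 0,"dy": -2,"dz": -2,"turn": 0,"fingers": 1},
    {"dx": 0,"dy": 0,"dz": 0,"turn": 0,"fingers": 1},
  ],
)

```text
clock: 15.82
position: [0.5671, -0.1925, 0.1575]
ee_rot: [0.012, -0.691, 0.723, -0.002]
contact_force: [0.1, 0.0, -0.2]
width: 0.0002
```

Emit:
play_rows(
  series=[
    {"dx": 0,"dy": -4,"dz": -3,"turn": 0,"fingers": 1},
    {"dx": 0,"dy": -5,"dz": -5,"turn": 0,"fingers": 1},
    {"dx": 0,"dy": -4,"dz": -5,"turn": 0,"fingers": 1},
    {"dx": 0,"dy": -3,"dz": -5,"turn": 0,"fingers": 1},
    {"dx": 0,"dy": -2,"dz": -5,"turn": 0,"fingers": 1},
    {"dx": 0,"dy": -1,"dz": -3,"turn": 0,"fingers": 1},
    {"dx": 0,"dy": 0,"dz": 0,"turn": 0,"fingers": 1},
  ],
)

```text
clock: 16.4
position: [0.5669, -0.2139, 0.1284]
ee_rot: [0.012, -0.691, 0.723, -0.002]
contact_force: [-0.7, -0.4, 0.9]
width: 0.0002
```

Run:
```python
from h import *
st=get_state(); print(st["position"],st["contact_force"]); sc=get_image("scene"); w=get_image("wrist")
a=cv2.resize(w["pixels"],(427,320)); b=cv2.resize(sc["pixels"][200:380,150:350],(355,320)); cv2.imwrite("pics/w7.png",np.hstack([a,b])[:,:,::-1])
```

```text
[ 0.56693697 -0.21386101  0.12841651] [-0.70867456 -0.3703865   0.85147101]
```

View pics/w7.png

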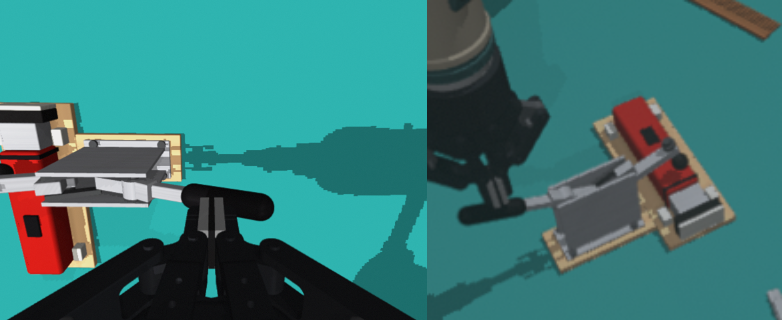

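The handle is moving down under the fingertips (now about 20–25°) and the bar is swinging over the trimmer. I continue slowly and watch the force.

Emit:
play_rows(
  series=[
    {"dx": 0,"dy": -2,"dz": -4,"turn": 0,"fingers": 1},
    {"dx": 0,"dy": -2,"dz": -4,"turn": 0,"fingers": 1},
    {"dx": 0,"dy": -1,"dz": -4,"turn": 0,"fingers": 1},
    {"dx": 0,"dy": -1,"dz": -3,"turn": 0,"fingers": 1},
  ],
)

```text
clock: 16.83
position: [0.5683, -0.22, 0.1143]
ee_rot: [0.013, -0.691, 0.722, -0.004]
contact_force: [-0.6, 0.3, 3.4]
width: -0.0
```

Emit:
play_rows(
  series=[
    {"dx": 0,"dy": -1,"dz": -3,"turn": 0,"fingers": 1},
    {"dx": 0,"dy": -1,"dz": -3,"turn": 0,"fingers": 1},
  ],
)

```text
clock: 17.0
position: [0.5686, -0.222, 0.109]
ee_rot: [0.013, -0.691, 0.722, -0.004]
contact_force: [-1.2, 1.5, 8.0]
width: -0.0002
```

Emit:
play_rows(
  series=[
    {"dx": 0,"dy": 0,"dz": -3,"turn": 0,"fingers": 1},
    {"dx": 0,"dy": 0,"dz": -3,"turn": 0,"fingers": 1},
  ],
)

```text
clock: 17.17
position: [0.5689, -0.2229, 0.105]
ee_rot: [0.013, -0.691, 0.722, -0.006]
contact_force: [-3.0, -0.9, 9.3]
width: -0.0
```

Emit:
play_rows(
  series=[
    {"dx": 0,"dy": 0,"dz": -3,"turn": 0,"fingers": 1},
    {"dx": 0,"dy": 0,"dz": -3,"turn": 0,"fingers": 1},
  ],
)

```text
clock: 17.33
position: [0.5687, -0.2237, 0.1012]
ee_rot: [0.013, -0.692, 0.722, -0.007]
contact_force: [-1.8, -0.5, 6.6]
width: 0.0001
```

Emit:
play_rows(
  series=[
    {"dx": 0,"dy": 0,"dz": -2,"turn": 0,"fingers": 1},
    {"dx": 0,"dy": 0,"dz": -2,"turn": 0,"fingers": 1},
  ],
)

```text
clock: 17.5
position: [0.5683, -0.2242, 0.0984]
ee_rot: [0.012, -0.692, 0.722, -0.007]
contact_force: [-1.0, -0.5, 3.5]
width: -0.0003
```

Emit:
play_rows(
  series=[
    {"dx": 0,"dy": 0,"dz": -2,"turn": 0,"fingers": 1},
    {"dx": 0,"dy": 0,"dz": -2,"turn": 0,"fingers": 1},
  ],
)

```text
clock: 17.67
position: [0.5683, -0.2244, 0.0944]
ee_rot: [0.012, -0.692, 0.722, -0.008]
contact_force: [-0.9, 0.4, 6.4]
width: 0.0001
```

Emit:
play_rows(
  series=[
    {"dx": 0,"dy": 0,"dz": -2,"turn": 0,"fingers": 1},
  ],
)

```text
clock: 17.75
position: [0.5689, -0.2245, 0.0933]
ee_rot: [0.013, -0.692, 0.722, -0.008]
contact_force: [-3.1, 1.6, 16.0]
width: -0.0001
```

Emit:
play_rows(
  series=[
    {"dx": 0,"dy": 0,"dz": -2,"turn": 0,"fingers": 1},
  ],
)

```text
clock: 17.83
position: [0.5694, -0.2246, 0.0931]
ee_rot: [0.013, -0.692, 0.722, -0.009]
contact_force: [-4.5, 1.8, 17.6]
width: 0.0001
```

The push peaked at about 9 N, fell to about 3 N, then became stiff at 17 N with no motion. That is over-centre and on the hard stop. Lift off and check.

Emit:
play_rows(
  series=[
    {"dx": 0,"dy": 0,"dz": 2,"turn": 0,"fingers": 1},
    {"dx": 0,"dy": 0,"dz": 5,"turn": 0,"fingers": 1},
    {"dx": 0,"dy": 0,"dz": 10,"turn": 0,"fingers": 1},
    {"dx": 0,"dy": -5,"dz": 20,"turn": 0,"fingers": 1},
    {"dx": 0,"dy": -10,"dz": 25,"turn": 0,"fingers": 1},
    {"dx": -5,"dy": -15,"dz": 25,"turn": 0,"fingers": 1},
    {"dx": -10,"dy": -20,"dz": 25,"turn": 0,"fingers": 1},
    {"dx": -15,"dy": -20,"dz": 15,"turn": 0,"fingers": 1},
    {"dx": -20,"dy": -20,"dz": 0,"turn": 0,"fingers": 1},
    {"dx": -10,"dy": -10,"dz": 0,"turn": 0,"fingers": 1},
    {"dx": 0,"dy": 0,"dz": 0,"turn": 0,"fingers": 1},
    {"dx": 0,"dy": 0,"dz": 0,"turn": 0,"fingers": 1},
  ],
)

```text
clock: 18.83
position: [0.5073, -0.3266, 0.2274]
ee_rot: [0.013, -0.693, 0.721, -0.009]
contact_force: [-0.6, -0.0, 0.5]
width: -0.0002
```

Run:
```python
from h import *
st=get_state(); print(st["position"],st["contact_force"],st["clock"])
y=-.0493;c,s=np.cos(y),np.sin(y); R=np.array([[c,-s,0],[s,c,0],[0,0,1]]); P0=np.array([.5291,-.0368,0]); piv=np.array([.5683,-.1549,.078])
for n in("scene","top"):
    im=get_image(n); print(n)
    for a in(-15,-10,-5,0,5,15): print(a,proj(im,[piv+R@[0,-.0725*np.cos(np.radians(a)),.0725*np.sin(np.radians(a))]]).round(1).tolist())
    print("pad exp",proj(im,[P0+R@[.045,0,.047]]).round(1).tolist(),"trim exp",proj(im,[P0+R@[.005,0,.038]]).round(1).tolist())
    for l in("clamp_handle","clamp_pad","trimmer"):
        for m in masks_of(im,l)[:3]: print(l,round(m["p"],2),m["xy"],m["region"].sum(),im["pixels"][m["region"]].mean(0).round())
```

```text
[ 0.50727056 -0.32657103  0.22737012] [-0.61307878 -0.0225606   0.52280112] 18.8333
scene
-15 [[190.4, 334.2]]
-10 [[188.9, 332.4]]
-5 [[187.7, 330.5]]
0 [[186.8, 328.3]]
5 [[186.2, 326.0]]
15 [[186.0, 321.0]]
pad exp [[289.6, 294.7]] trim exp [[280.0, 283.1]]
clamp_handle 0.93 [192.0, 327.1] 497 [44. 57. 59.]
clamp_handle 0.34 [256.5, 316.5] 5037 [95. 94. 89.]
clamp_pad 0.61 [291.5, 297.3] 39 [36. 38. 38.]
trimmer 0.97 [280.6, 283.6] 1247 [109.  60.  59.]
trimmer 0.65 [386.9, 165.2] 1175 [69. 56. 91.]
trimmer 0.58 [449.2, 213.4] 1585 [42. 93. 94.]
top
-15 [[436.8, 241.0]]
-10 [[438.0, 240.6]]
-5 [[438.9, 240.2]]
0 [[439.6, 239.7]]
5 [[440.1, 239.2]]
15 [[440.4, 238.1]]
pad exp [[356.0, 237.2]] trim exp [[355.0, 254.8]]
clamp_handle 0.61 [430.7, 237.6] 251 [60. 72. 73.]
trimmer 0.91 [182.1, 340.0] 1119 [130.  82. 156.]
trimmer 0.79 [188.6, 251.1] 1150 [ 38. 152. 149.]
trimmer 0.58 [350.8, 257.9] 1090 [179.  56.  46.]
```

The handle has stayed at about -4° since I let go, the pad is down on the trimmer, and the trimmer is where it should be. Handing in.

```bash
python3 -c "
from rig import *
print(sign_off())"
```

```text
the job is handed in; nothing more can be done
None
```

The red trimmer is in the cradle, blade end against the rubber stop, and the toggle clamp is closed and locked on it. I handed the job in after about 19 s of robot time; no verdict was reported.

- **Seating:** I slid it in 1 to 1.5 mm steps until it stopped advancing, at about 7 N. The wrist picture after release showed the blade tight against the stop, with the trimmer straight between the guides and the pad still up.
- **Clamping:** I pushed only the handle. The force peaked at about 9 N, fell to about 3 N at over-centre, then rose to about 18 N on the hard stop.
- **After letting go:** The scene camera put the handle about 4° below level, where it stayed. The pad was within about 3 pixels of its expected place on the trimmer, and the trimmer within 1 pixel in that view.

**Weaker or missing checks:**
- The top camera's network did not find the pad. Its trimmer centre was about 4 pixels off, probably because the clamp bar covers part of the trimmer.
- The pad's pressing force cannot be read directly, so I inferred it from the lock.
- I did not measure the case, comb or hair clip again at the end. Nothing I saw suggested contact with them.

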